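# Complete the canister row and hold its label home

## Task

Stand the stray lens canister on the bare rubber pad in the row on the ledge, so that the row is complete and neat, and let go of it. Then take the label holder from its stand, put it behind the lip of the label channel, centred in front of that same canister, push it down fully home against the sprung strip without forcing it, and finish while still holding it pressed home; leave the other canisters and everything else where they are.

Things in the scene. Friction and masses are not known exactly. Their poses are not given: they have to be found in the camera images.
- shelf: fixed grey ledge 280 mm long (y), top 60 mm above the table from x = 17 to 130 mm, with a label channel along its front (robot's side). Origin on the table under the channel's middle; x points from the channel over the ledge, away from the robot. Row of four canister places centred at x = 75 mm, y = -93, -31, 31 and 93 mm
- channel (a point): middle of the label channel, 20 mm above the table: the height of the holder's lower edge when fully home. The channel is an upward-open slot along the ledge's y, 9 mm wide, between the ledge's face and an aluminium lip; above about 43 mm both walls flare outwards to a mouth from x = -13 to 17 mm of the ledge's frame; lip rim 54 mm, ledge front edge 60 mm up
- strip (a joint): black sprung strip, the floor of the channel along its whole length; value = how far it is pushed down, in m: 0 up (its top 30 mm above the table), 0.010 on its stop (top at 20 mm). It pushes back with about 3 N at the start and 9 N at the stop and springs up when the push ends
- pad: fixed thin black rubber disc, 50 mm in diameter and 2 mm thick, on top of the ledge at the empty place of the row (any of the four); origin at the centre of its underside, 60 mm above the table; axes as the ledge's
- stray: the stray canister, standing on the table: black lens canister with an aluminium band, an upright cylinder 46 mm in diameter and 55 mm tall, about 0.16 kg; origin at the centre of its underside; the same as the three in the row
- holder: grey label holder: upright plate 6 mm thick (x), 64 mm wide (y), 80 mm tall, both faces alike (either may face front), with a grip rib along the top 12 mm thick (x), 44 mm wide, from 60 to 80 mm above the lower edge; about 60 g; origin at the centre of its lower edge. At the start it stands in the stand's slot, lower edge 10 mm above the table
- stand: fixed black block 50 x 96 x 28 mm with a slot along its y, 8 mm wide, 70 mm long and 18 mm deep, which holds the label holder upright; origin at the centre of its underside, axes parallel to the holder's at the start
- row1: one of the three canisters already in the row on the ledge (leave it alone): black lens canister with an aluminium band, an upright cylinder 46 mm in diameter and 55 mm tall, about 0.16 kg; origin at the centre of its underside
- row2: one of the three canisters already in the row on the ledge (leave it alone): black lens canister with an aluminium band, an upright cylinder 46 mm in diameter and 55 mm tall, about 0.16 kg; origin at the centre of its underside
- row3: one of the three canisters already in the row on the ledge (leave it alone): black lens canister with an aluminium band, an upright cylinder 46 mm in diameter and 55 mm tall, about 0.16 kg; origin at the centre of its underside
- slim_tube: bystander, leave alone: slim black tube 25 mm in diameter, 90 mm tall, upright
- flat_can: bystander, leave alone: flat black canister 72 mm in diameter, 30 mm tall
- motor: bystander, leave alone: stepper motor 42 x 42 x 42 mm, shaft up to 64 mm
- driver: bystander, leave alone: screwdriver 160 mm long lying on the table
- post_base: bystander, leave alone: black post holder 60 mm tall on a plate 50 x 75 mm
- lens_mount: bystander, leave alone: black square lens frame 50 mm wide, top 92 mm up, on a foot
Things that resemble listed ones, but are neither listed nor needed, are in the scene too. There is more than one size of the holder; the one meant has the size given above. What is shaped like the stray but yellow is not meant.

How it is judged:
By the outcome, as a careful person would: the job done as asked, in the order asked, and still so for the second after the job is handed in, while the arm keeps its last pose, push and grip.
It also fails if it takes over 58 s, if anything falls off the work surface, if the arm or the gripper's body presses on something with over 40 N, if the wrist force passes 120 N, or if a joint passes its speed limit or range.

## Robot

A 7-joint arm with a two-finger parallel gripper is mounted at the origin on the work surface. World frame = base frame: x ahead of the robot, y to its left, z up, the work surface at z = 0. Lengths are in m, angles in rad, forces in N, time in s.
With the tool pointing down it reaches from about 0.4 to 0.85 m from the base axis. Payload 10.4 kg.
Tool frame: the origin (TCP) lies on the mounting face of the last link; the fingertips stand r.tips_ahead ahead of it and the grasp point (between the pads) lies 164 mm ahead of it (r.tips_ahead is the distance from the TCP to the fingertips, in m); z points along the fingers, y is the line along which they close (so a half turn about z gives the same grasp; the last joint's range is limited). The gripper opens to 87 mm and grips with 3 to 60 N. Pads are 19 mm wide; open, the fingers measure 117 mm over their backs; the gripper's body (75 mm by 190 mm) begins 51 mm behind the grasp point.
Start: joints at [1.092, 0.332, -0.065, 1.46, 0.022, 1.35, -0.088], TCP at [0.275, -0.561, 0.405] pointing down, gripper open.
Joint ranges: [-2.6, 2.6], [-0.5, 2.12], [-1.47, 1.34], [0.16, 2.42], [-1.27, 4.41], [0.06, 2.06], [-2.6, 2.6]. Speed limits (rad/s): [2.22, 2.22, 2.79, 2.79, 3.14, 3.14, 3.14].

## Interface

Orientations are given as a unit quaternion [x, y, z, w].
In Python, from bench import telemetry, imaging, job, r gives the robot as it stands.
- The arm moves only by the tool move_arm, never from a script. Its argument "steps" is a list of rows, each an object of numbers: "dx", "dy", "dz": the shift along the tool's x, y, z in cm; "spin": the turn about the tool's z in rad. In form: [{"dx": .., "dy": .., "dz": .., "spin": ..}, ...]. A call has 1 to 12 rows; each row shifts and turns the commanded pose from where the row before left it, along the tool's axes as they then stand; what a row does not reach is not made up. A row lasts 1/10 s, in which the tool goes at most 50 mm and 8.59 degrees, less where a joint would pass 70% of its speed; a pose out of reach is approached as far as the arm can. A call with a gripper value outside its range is refused whole. "claw" is the finger opening in cm, from 0 to 8.7, set as the call begins (left out, the last holds). The fingers move at their own pace and stop on an object; "squeeze" is the grip in N (left out, the last holds). Time passes only in rows, so rows that do not move let the fingers close. It gives the time, the measured TCP pose, the force, the opening and the grip force at its end, in the units of the state.
- telemetry.read_state(): the state, without advancing time (a new reading comes with each control period).
- imaging.camera(name): name is "scene" or "top" or "wrist"; returns a dict with "img" (400x640x3 uint8, red, green, blue), "camera_matrix" (3x3 intrinsics, pixels), "R" (3x3) and "t" (3): a world point X has camera coordinates R X + t. Camera axes: x right, y down, z forward; pixel columns grow to the right and rows downward; lengths in m; the calibration is good to about 2 mm. A picture is of the moment at which its call begins. There is no depth.
- job.close_job(): hands the job in; it is judged then, once.
The state is a dict: "time": time; "joint_positions": joint angles; "joint_vel": joint speeds; "joint_torque": joint torques, N m; "ee_pos": TCP position; "eef_rot": TCP orientation; "ft_force": force on the tool from outside, world axes, zero at the start; "torque": the same for the moment, N m; "width": finger opening in m; "grip_force": force on a finger pad.
Only numpy, scipy, OpenCV 4.12 (cv2) and the standard library are available. Lean on these libraries where they do the work, as an engineer would, in place of code of your own. Each camera call takes 0.05 s, during which the arm holds its last target. There are 200 camera calls.

## Working session

There is one attempt and no reset: what is moved stays moved. The work goes in short steps, Python scripts to look and compute and a tool call to move; the robot and the scene stay as the last step left them, time stands still between calls to the robot, and variables do not carry over. Pictures are saved under pics/ and viewed, at most 11 in all, crops included, and the job is handed in when it is done.

Besides the shell and the picture viewer there is one more tool, called after "Request:" as name(argument=value, ...), one argument or row to a line, values as JSON. move_arm: Moves the arm, as the interface text tells. Its arguments: {"type":"object","properties":{"steps":{"type":"array","items":{"type":"object","properties":{"dx":{"type":"number"},"dy":{"type":"number"},"dz":{"type":"number"},"spin":{"type":"number"}}}},"claw":{"type":"number"},"squeeze":{"type":"number"}},"required":["steps"]}

```bash
mkdir -p pics; ls
python3 - <<'E'
from bench import telemetry, imaging, job, r
import cv2,numpy as np
s=telemetry.read_state();print(s['time'],s['ee_pos'],s['eef_rot'],s['width'],r.tips_ahead)
for n in ('top','scene'):
    c=imaging.camera(n);cv2.imwrite(f'pics/{n}0.png',c['img'][:,:,::-1]);np.savez(f'{n}0.npz',**c)
    print(n,c['camera_matrix'].round(1).tolist(),(-c['R'].T@c['t']).round(3),c['R'].round(2).tolist())
E
```

```text
pics
0.0 [ 0.27506651 -0.56106795  0.40393872] [ 9.74141225e-01  2.25938825e-01 -1.90121136e-04 -6.96881720e-04] 0.08707237395550667 0.1822
top [[431.5, 0.0, 318.0], [0.0, 431.5, 199.1], [0.0, 0.0, 1.0]] [0.454 0.057 1.21 ] [[0.02, -1.0, 0.03], [-1.0, -0.02, -0.06], [0.06, -0.02, -1.0]]
scene [[387.3, 0.0, 319.7], [0.0, 387.3, 200.1], [0.0, 0.0, 1.0]] [1.087 0.734 0.646] [[-0.77, 0.64, -0.01], [0.35, 0.42, -0.84], [-0.53, -0.65, -0.54]]
```

View pics/top0.png

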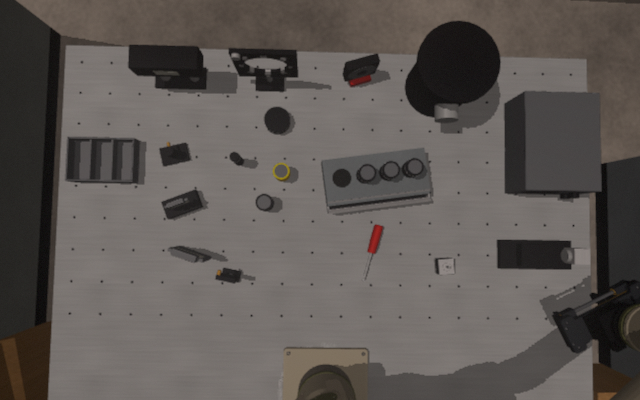

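View pics/scene0.png

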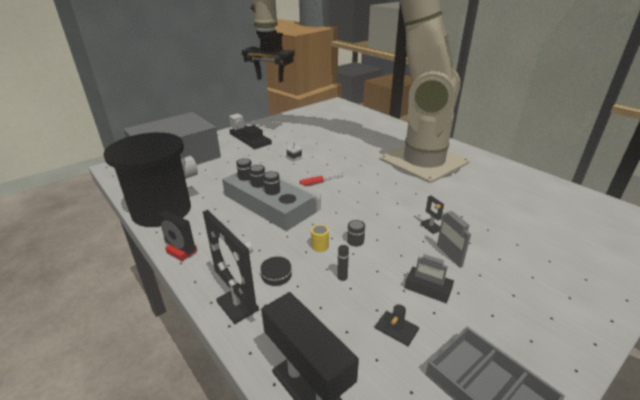

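In the top view, the stray is at (264,202), with a yellow look-alike at (281,171). The ledge is near (376,180) and its bare pad at (342,178). There are two holder candidates: (183,204), which sits in a black stand, and (189,254), a taller plate standing on the table without one. The first fits the description, so I'll check it in an enlarged crop.

Run:
```python
import cv2,numpy as np
a=cv2.imread('pics/top0.png');b=cv2.imread('pics/scene0.png')
A=cv2.resize(a[140:290,150:290],(400,428),interpolation=cv2.INTER_CUBIC)
B=cv2.resize(b[180:330,330:470],(400,428),interpolation=cv2.INTER_CUBIC)
cv2.imwrite('pics/crop1.png',np.hstack([A,B]))
C=cv2.resize(a[140:220,315:440],(800,512),interpolation=cv2.INTER_CUBIC)
cv2.imwrite('pics/crop2.png',C)
```

```text
(no output)
```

View pics/crop1.png

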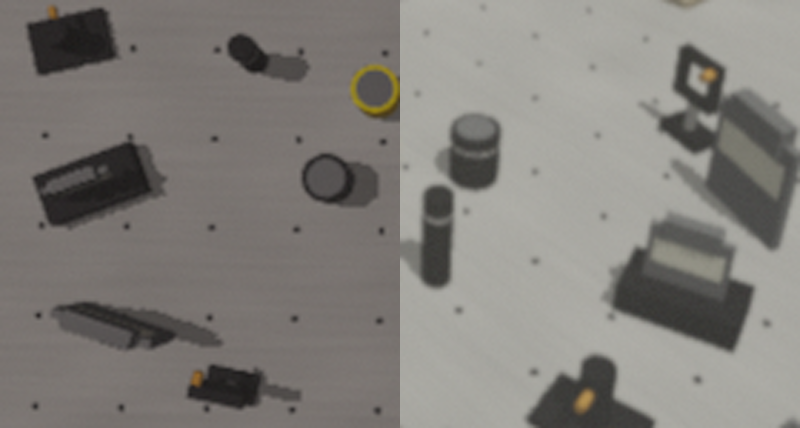

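View pics/crop2.png

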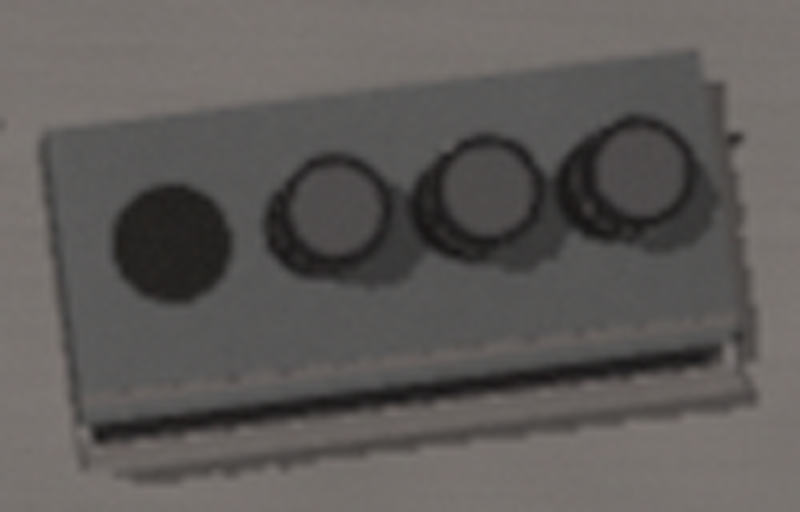

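The crop confirms it. The holder in the 96 mm stand at (183,204) has the given size, while the one at (189,254) is larger. The stray is the black canister at (264,202) with the aluminium band, and the bare pad is at the left (+y) end of the row. Next I'll do the coarse positions.

```bash
cat > h.py <<'E'
import cv2,numpy as np
from scipy.spatial.transform import Rotation as Ro
def ray(c,uv,z):
    uv=np.atleast_2d(np.array(uv,float)); K=c['camera_matrix'];R=c['R'];t=c['t']
    d=np.c_[uv,np.ones(len(uv))]@np.linalg.inv(K).T@R; o=-R.T@t
    return o+d*((z-o[2])/d[:,2])[:,None]
def proj(c,X):
    p=np.atleast_2d(X)@c['R'].T+c['t']; p=p@c['camera_matrix'].T; return p[:,:2]/p[:,2:]
def tool_delta(s,target,yaw=None):
    """target grasp xyz (m); tool pointing down -> deltas in tool axes (cm)"""
    R=Ro.from_quat(s['eef_rot']).as_matrix()
    g=s['ee_pos']+R[:,2]*0.164
    return (R.T@(np.array(target)-g)*100).round(2), g.round(4), np.degrees(np.arctan2(R[1,1],R[0,1])).round(2)
E
python3 - <<'E'
from h import *
c=dict(np.load('top0.npz'));f=lambda x,y:(315+x/6.4-.4,140+y/6.4-.4)
g=lambda x,y:(150+x/2.857-.4,140+y/2.857-.4)
print('pad',ray(c,f(172,243),.062))
cs=ray(c,[f(45,130),f(697,52),f(742,320),f(90,408)],.06);print('ledge',cs.round(4),np.linalg.norm(np.diff(cs,axis=0),axis=1))
print('yaws',[np.degrees(np.arctan2(*(d[[1,0]]))) for d in (cs[0]-cs[1],cs[3]-cs[2])])
print('row tops',ray(c,[f(340,207),f(490,190),f(642,168)],.055+.06).round(4))
print('stray top',ray(c,g(327,178),.055))
st=ray(c,[g(34,180),g(130,143),g(152,188),g(57,226)],.028);print('stand',st.round(4),st.mean(0),np.linalg.norm(np.diff(st,axis=0),axis=1),[np.degrees(np.arctan2(*(d[[1,0]]))) for d in (st[0]-st[1],st[3]-st[2])])
print('rib top c',ray(c,g(77,178),.09))
print('yellow',ray(c,g(375,89),.055),'flat',ray(c,(277,120),.03),'tube',ray(c,g(240,46),.09))
from bench import telemetry
print(tool_delta(telemetry.read_state(),[.45,.2,.2]))
E
```

```text
pad [[ 0.57732056 -0.03360527  0.062     ]]
ledge [[ 6.241e-01  2.030e-02  6.000e-02]
 [ 6.631e-01 -2.549e-01  6.000e-02]
 [ 5.498e-01 -2.744e-01  6.000e-02]
 [ 5.077e-01 -5.000e-04  6.000e-02]] [0.27796562 0.1149343  0.27715892]
yaws [np.float64(98.0619790717365), np.float64(98.73610315174437)]
row tops [[ 0.5875 -0.0965  0.115 ]
 [ 0.5955 -0.1567  0.115 ]
 [ 0.6057 -0.218   0.115 ]]
stray top [[0.50862117 0.17218059 0.055     ]]
stand [[0.5029 0.4528 0.028 ]
 [0.5399 0.3632 0.028 ]
 [0.4973 0.341  0.028 ]
 [0.4595 0.4295 0.028 ]] [0.49988434 0.39661939 0.028     ] [0.09688306 0.0480604  0.09621019] [np.float64(112.46868711336215), np.float64(113.10000695766585)]
rib top c [[0.50283    0.39362405 0.09      ]]
yellow [[0.59321051 0.1292015  0.055     ]] flat [[0.73685414 0.14448055 0.03      ]] tube [[0.62587506 0.25059674 0.09      ]]
(array([ 49.21, -60.61,   4.08]), array([ 0.275 , -0.5609,  0.2401]), np.float64(-63.88))
```

Request:
move_arm(
  steps=[
    {"spin": -0.14},
    {"spin": -0.14},
    {"spin": -0.14},
    {"spin": -0.14},
    {"spin": -0.14},
    {"spin": -0.14},
    {"spin": -0.14},
    {"spin": -0.14},
    {"spin": -0.14},
  ],
  claw=8.7,
)

```text
$.steps[0]: bad value
```

Run:
```python
from h import *
from bench import telemetry
s=telemetry.read_state();print(s['time'],s['joint_positions'].round(2) if hasattr(s['joint_positions'],'round') else s['joint_positions'],tool_delta(s,[.47,.17,.25]),s['ee_pos'])
```

```text
0.1 [ 1.09  0.33 -0.06  1.46  0.02  1.35 -0.09] (array([ 49.69, -57.04,  -0.93]), array([ 0.275 , -0.5609,  0.2401]), np.float64(-63.88)) [ 0.27505787 -0.56108807  0.40406465]
```

All four keys are apparently required in every row.

Request:
move_arm(
  steps=[
    {"dx": 0, "dy": 0, "dz": 0, "spin": -0.14},
    {"dx": 0, "dy": 0, "dz": 0, "spin": -0.14},
    {"dx": 0, "dy": 0, "dz": 0, "spin": -0.14},
    {"dx": 0, "dy": 0, "dz": 0, "spin": -0.14},
    {"dx": 0, "dy": 0, "dz": 0, "spin": -0.14},
    {"dx": 0, "dy": 0, "dz": 0, "spin": -0.14},
    {"dx": 0, "dy": 0, "dz": 0, "spin": -0.14},
    {"dx": 0, "dy": 0, "dz": 0, "spin": -0.14},
    {"dx": 0, "dy": 0, "dz": 0, "spin": -0.14},
    {"dx": 0, "dy": 0, "dz": 0, "spin": 0},
  ],
  claw=8.7,
)

```text
time: 1.1
ee_pos: [0.275, -0.5612, 0.4043]
eef_rot: [0.653, 0.757, 0.0, -0.0]
ft_force: [0.5, -1.4, -0.2]
width: 0.0868
grip_force: 0.0
```

Run:
```python
from h import *
from bench import telemetry
s=telemetry.read_state();print(s['time'],tool_delta(s,[.47,.17,.25]),s['ee_pos'],s['eef_rot'])
```

```text
1.1 (array([69.46, 30.02, -0.92]), array([ 0.2749, -0.5611,  0.2403]), np.float64(8.43)) [ 0.27496635 -0.56118399  0.40431054] [ 6.53211381e-01  7.57175500e-01  1.87298270e-04 -3.43516691e-04]
```

Request:
move_arm(
  steps=[
    {"dx": 2.5, "dy": 1.5, "dz": 0, "spin": 0},
    {"dx": 3.5, "dy": 1.8, "dz": 0, "spin": 0},
    {"dx": 3.5, "dy": 1.8, "dz": 0, "spin": 0},
    {"dx": 3.5, "dy": 1.8, "dz": 0, "spin": 0},
    {"dx": 3.5, "dy": 1.8, "dz": 0, "spin": 0},
    {"dx": 3.5, "dy": 1.8, "dz": 0, "spin": 0},
    {"dx": 3.5, "dy": 1.8, "dz": 0, "spin": 0},
    {"dx": 3.5, "dy": 1.8, "dz": 0, "spin": 0},
    {"dx": 3.5, "dy": 1.8, "dz": 0, "spin": 0},
    {"dx": 3.5, "dy": 1.8, "dz": 0, "spin": 0},
    {"dx": 3.5, "dy": 1.8, "dz": 0, "spin": 0},
    {"dx": 3.5, "dy": 1.8, "dz": 0, "spin": 0},
  ],
)

```text
time: 2.3
ee_pos: [0.4268, -0.1231, 0.4048]
eef_rot: [0.656, 0.755, -0.0, 0.0]
ft_force: [1.1, -0.3, -0.4]
width: 0.0869
grip_force: 0.0
```

Request:
move_arm(
  steps=[
    {"dx": 3.5, "dy": 1.2, "dz": 0, "spin": 0},
    {"dx": 3.5, "dy": 1.2, "dz": 0, "spin": 0},
    {"dx": 3.5, "dy": 1.2, "dz": 0, "spin": 0},
    {"dx": 3.5, "dy": 1.2, "dz": 0, "spin": 0},
    {"dx": 3.5, "dy": 1.2, "dz": 0, "spin": 0},
    {"dx": 3.5, "dy": 1.2, "dz": 0, "spin": 0},
    {"dx": 3.5, "dy": 1.2, "dz": 0, "spin": 0},
    {"dx": 2.5, "dy": 0.4, "dz": 0, "spin": 0},
    {"dx": 1.5, "dy": 0, "dz": 0, "spin": 0},
    {"dx": 0, "dy": 0, "dz": 0, "spin": 0},
  ],
)

```text
time: 3.3
ee_pos: [0.4719, 0.1722, 0.4046]
eef_rot: [0.654, 0.756, 0.0, -0.001]
ft_force: [0.0, -0.0, 0.1]
width: 0.0868
grip_force: 0.0
```

Run:
```python
from h import *
from bench import telemetry,imaging
s=telemetry.read_state();print(s['time'],tool_delta(s,[.509,.172,.035]))
c=imaging.camera('wrist');np.savez('w1.npz',**c);cv2.imwrite('pics/w1.png',c['img'][:,:,::-1])
print(-c['R'].T@c['t'],c['R'].round(2).tolist(),proj(c,[[.509,.172,.055],[.577,-.034,.062]]))
```

```text
3.3 (array([-0.59,  3.69, 20.56]), array([0.4718, 0.1723, 0.2406]), np.float64(8.31))
[0.46179498 0.24147517 0.38571383] [[0.99, 0.14, 0.0], [0.14, -0.96, 0.25], [0.04, -0.25, -0.97]] [[354.75905908 186.3405854 ]
 [381.30950777 358.49323251]]
```

View pics/w1.png

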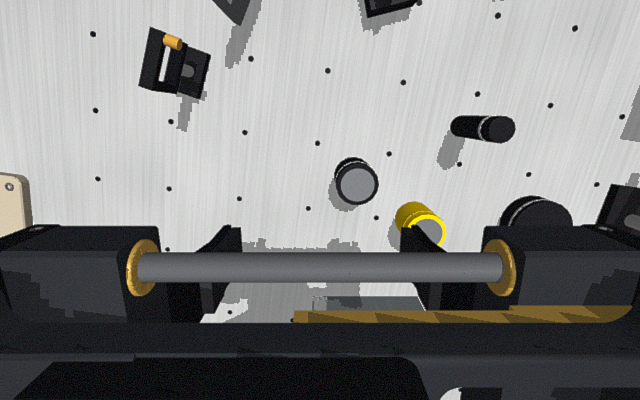

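The wrist view shows the stray's top at about (356,184) against a predicted (355,186), so the two views agree. I'll refine it by circle detection.

Run:
```python
from h import *
from bench import telemetry
c=dict(np.load('w1.npz'));g=cv2.cvtColor(c['img'],cv2.COLOR_RGB2GRAY)
# whole dark rim blob around the top
p=cv2.HoughCircles(cv2.GaussianBlur(g[140:230,310:410],(5,5),0),cv2.HOUGH_GRADIENT,1,30,param1=100,param2=15,minRadius=15,maxRadius=28)
print(p); x,y,rr=p[0,0]; uv=(310+x,140+y); P=ray(c,uv,.055)[0]
print(P, np.linalg.norm(ray(c,(uv[0]+rr,uv[1]),.055)[0]-P)*2)
print(tool_delta(telemetry.read_state(),[P[0],P[1],.035]))
```

```text
[[[46.5 44.5 16.6]]]
[0.51049404 0.17425517 0.055     ] 0.035463310987352004
(array([-0.18,  3.85, 20.55]), array([0.4722, 0.1705, 0.2405]), np.float64(8.24))
```

Request:
move_arm(
  steps=[
    {"dx": -0.3, "dy": 2, "dz": 0, "spin": 0},
    {"dx": 0, "dy": 1.8, "dz": 0, "spin": 0},
    {"dx": 0, "dy": 0, "dz": 3, "spin": 0},
    {"dx": 0, "dy": 0, "dz": 4, "spin": 0},
    {"dx": 0, "dy": 0, "dz": 4, "spin": 0},
    {"dx": 0, "dy": 0, "dz": 4, "spin": 0},
    {"dx": 0, "dy": 0, "dz": 3, "spin": 0},
    {"dx": 0, "dy": 0, "dz": 2, "spin": 0},
    {"dx": 0, "dy": 0, "dz": 0.5, "spin": 0},
    {"dx": 0, "dy": 0, "dz": 0, "spin": 0},
  ],
  claw=7.5,
)

```text
time: 4.35
ee_pos: [0.5108, 0.1714, 0.1995]
eef_rot: [0.655, 0.756, -0.001, -0.0]
ft_force: [-0.0, -0.7, 1.2]
width: 0.075
grip_force: 0.0
```

Request:
move_arm(
  steps=[
    {"dx": 0, "dy": 0, "dz": 0, "spin": 0},
    {"dx": 0, "dy": 0, "dz": 0, "spin": 0},
    {"dx": 0, "dy": 0, "dz": 0, "spin": 0},
    {"dx": 0, "dy": 0, "dz": 0, "spin": 0},
    {"dx": 0, "dy": 0, "dz": 0, "spin": 0},
    {"dx": 0, "dy": 0, "dz": 0, "spin": 0},
    {"dx": 0, "dy": 0, "dz": 0, "spin": 0},
  ],
  claw=3.5,
  squeeze=15,
)

```text
time: 5.05
ee_pos: [0.5108, 0.1725, 0.2001]
eef_rot: [0.654, 0.756, 0.0, 0.0]
ft_force: [-1.1, -0.5, 5.7]
width: 0.0454
grip_force: 15.0
```

Request:
move_arm(
  steps=[
    {"dx": 0, "dy": 0, "dz": -1, "spin": 0},
    {"dx": 0, "dy": 0, "dz": -3, "spin": 0},
    {"dx": 0, "dy": 0, "dz": -3, "spin": 0},
    {"dx": 0, "dy": 0, "dz": -3, "spin": 0},
    {"dx": 0, "dy": 0, "dz": -3, "spin": 0},
    {"dx": 0, "dy": 0, "dz": -1, "spin": 0},
    {"dx": 0, "dy": 0, "dz": 0, "spin": 0},
  ],
)

```text
time: 5.75
ee_pos: [0.5107, 0.1727, 0.3408]
eef_rot: [0.654, 0.756, 0.001, 0.001]
ft_force: [0.2, -1.1, -3.4]
width: 0.0454
grip_force: 15.0
```

Run:
```python
from h import *
from bench import telemetry,imaging
s=telemetry.read_state();print(s['time'],s['width'],s['grip_force'],tool_delta(s,[.5773,-.0336,.175]))
c=imaging.camera('scene');I=c['img'][:,:,::-1][120:300,200:440]
cv2.imwrite('pics/s2.png',cv2.resize(I,(720,540),interpolation=cv2.INTER_CUBIC))
```

```text
5.75 0.04540258293513164 14.988950758706778 (array([-21.37,   3.57,   0.19]), array([0.5111, 0.1727, 0.1768]), np.float64(8.3))
```

The stray is gripped: width is 45.4 mm and grip force 15 N. I'll raise it and look down on the ledge with the wrist camera.

Request:
move_arm(
  steps=[
    {"dx": -1.5, "dy": 0, "dz": -2, "spin": 0},
    {"dx": -3, "dy": -0.4, "dz": -2, "spin": 0},
    {"dx": -3.5, "dy": -0.4, "dz": -2, "spin": 0},
    {"dx": -3.5, "dy": -0.4, "dz": -2, "spin": 0},
    {"dx": -3.5, "dy": -0.4, "dz": -2, "spin": 0},
    {"dx": -3.5, "dy": -0.4, "dz": -2, "spin": 0},
    {"dx": -3.5, "dy": -0.4, "dz": 0, "spin": 0},
    {"dx": -3.5, "dy": -0.4, "dz": 0, "spin": 0},
    {"dx": -3, "dy": -0.4, "dz": 0, "spin": 0},
    {"dx": -1.5, "dy": -0.3, "dz": 0, "spin": 0},
    {"dx": 0, "dy": 0, "dz": 0, "spin": 0},
    {"dx": 0, "dy": 0, "dz": 0, "spin": 0},
  ],
)

```text
time: 7.0
ee_pos: [0.5194, -0.1282, 0.4589]
eef_rot: [0.654, 0.757, 0.0, -0.001]
ft_force: [0.4, 0.7, -1.7]
width: 0.0457
grip_force: 15.0
```

Run:
```python
from h import *
from bench import telemetry,imaging
s=telemetry.read_state();print(s['time'],tool_delta(s,[.5773,-.0336,.175]))
c=imaging.camera('wrist');np.savez('w2.npz',**c);cv2.imwrite('pics/w2.png',c['img'][:,:,::-1])
print(proj(c,[[.5773,-.0336,.062]]))
```

```text
7.0 (array([ 8.48,  7.14, 12.  ]), array([ 0.5192, -0.128 ,  0.2949]), np.float64(8.37))
[[382.90546211  99.69977413]]
```

View pics/w2.png

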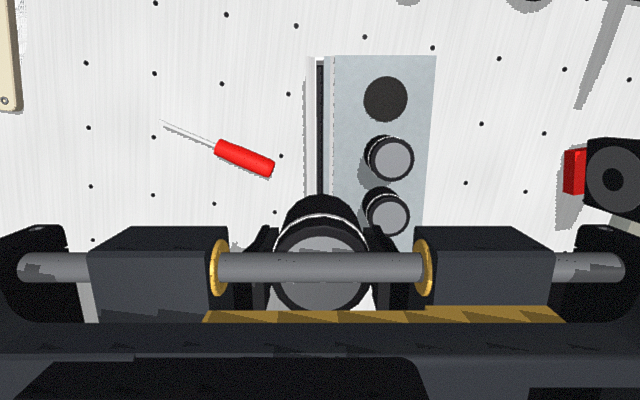

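The wrist view shows the pad at (385,99), row neighbours with tops at (391,160) and (388,215), and the dark strip along column 320 (rows 62–195). I'll now measure all of these accurately.

```bash
cat > led.py <<'E'
from h import *
def pad(c,box):
    x0,y0,x1,y1=box;g=cv2.cvtColor(c['img'],cv2.COLOR_RGB2GRAY)[y0:y1,x0:x1]
    m=(g<80).astype('u1');n,l,st,ce=cv2.connectedComponentsWithStats(m)
    i=1+st[1:,4].argmax();cn=cv2.findContours((l==i).astype('u1'),0,1)[0][0]
    return cv2.fitEllipse(cn),(x0,y0)
E
python3 - <<'E'
from led import *
c=dict(np.load('w2.npz'));g=cv2.cvtColor(c['img'],cv2.COLOR_RGB2GRAY)
e,o=pad(c,(345,62,430,132));uv=np.add(e[0],o);P=ray(c,uv,.062)[0];print('pad',uv,e[1],P, 'diam',np.linalg.norm(ray(c,uv+[e[1][0]/2,0],.062)[0]-P)*2000)
for b in [(370,135,420,185),(365,190,415,240)]:
    q=cv2.HoughCircles(cv2.GaussianBlur(g[b[1]:b[3],b[0]:b[2]],(5,5),0),3,1,30,param1=100,param2=12,minRadius=14,maxRadius=26)
    if q is not None:
        u=q[0,0,:2]+b[:2];print('row',u,q[0,0,2],ray(c,u,.117 if 0 else .115)[0])
L=[];
for y in range(70,190,10):
    row=g[y,300:340];print(y,row.tolist()) if y in(70,130,180) else 0
    d=np.where(row<70)[0]; L.append((300+d.mean(),y))
W=ray(c,L,.03);W=W[:,:2];vx,vy,x0,y0=cv2.fitLine(W.astype('f4'),2,0,.01,.01).ravel();print('strip dir deg',np.degrees(np.arctan2(vy,vx)),'res',W.round(4).tolist())
n=np.array([vy,-vx]);n*=np.sign(n[0]);print('pad->strip',n@(P[:2]-[x0,y0]),'n',n,np.degrees(np.arctan2(n[1],n[0])))
E
```

```text
pad [385.11217117  98.76398468] (41.7260627746582, 44.90532684326172) [ 0.57959069 -0.03223045  0.062     ] diam 47.58547459129007
row [392.5 160.5] 17.4 [ 0.58919991 -0.09453289  0.115     ]
row [387.5 215.5] 20.5 [ 0.59591602 -0.15364084  0.115     ]
70 [235, 234, 235, 232, 235, 232, 221, 223, 218, 214, 216, 207, 210, 207, 219, 255, 133, 55, 55, 61, 63, 37, 37, 112, 193, 194, 192, 189, 192, 189, 206, 209, 209, 206, 173, 188, 191, 194, 189, 192]
130 [234, 236, 236, 169, 151, 161, 208, 226, 224, 217, 216, 212, 212, 211, 216, 250, 165, 60, 47, 48, 54, 25, 41, 144, 186, 189, 183, 186, 183, 192, 207, 219, 210, 202, 191, 184, 185, 179, 183, 185]
180 [234, 234, 241, 243, 171, 146, 171, 224, 223, 218, 215, 214, 216, 221, 218, 240, 156, 62, 44, 49, 47, 23, 47, 141, 187, 187, 184, 185, 184, 204, 207, 216, 213, 182, 184, 181, 186, 185, 186, 183]
strip dir deg -81.6779 res [[0.5004, -0.0088], [0.5021, -0.0201], [0.5038, -0.0316], [0.5055, -0.0432], [0.5072, -0.0551], [0.5089, -0.0671], [0.5107, -0.0793], [0.5125, -0.0916], [0.5144, -0.1042], [0.5162, -0.117], [0.5181, -0.13], [0.5201, -0.1432]]
pad->strip 0.07494541802906027 n [0.98947006 0.14473772] 8.322091
```

The numbers agree: pad to strip is 74.9 mm (should be 75) and ledge yaw is 8.3°. I'll move over the pad now.

Request:
move_arm(
  steps=[
    {"dx": 1.5, "dy": 1.2, "dz": 0, "spin": 0},
    {"dx": 3, "dy": 2.5, "dz": 0, "spin": 0},
    {"dx": 3, "dy": 2.5, "dz": 1, "spin": 0},
    {"dx": 1, "dy": 1, "dz": 3, "spin": 0},
    {"dx": 0, "dy": 0, "dz": 4, "spin": 0},
    {"dx": 0, "dy": 0, "dz": 4, "spin": 0},
    {"dx": 0, "dy": 0, "dz": 3, "spin": 0},
    {"dx": 0, "dy": 0, "dz": 1, "spin": 0},
    {"dx": 0, "dy": 0, "dz": 0, "spin": 0},
    {"dx": 0, "dy": 0, "dz": 0, "spin": 0},
  ],
)

```text
time: 8.05
ee_pos: [0.5788, -0.0341, 0.3015]
eef_rot: [0.654, 0.757, 0.001, 0.001]
ft_force: [-0.2, -0.6, -1.5]
width: 0.0457
grip_force: 15.0
```

```bash
cat > rd.py <<'E'
from h import *
from bench import telemetry,imaging
def avg(n=4):
    S=[]
    for i in range(n):
        imaging.camera('top');S.append(telemetry.read_state())
    s=dict(S[-1])
    for k in('ee_pos','ft_force'): s[k]=np.mean([q[k] for q in S],0)
    q=np.mean([np.array(q['eef_rot']) for q in S],0);s['eef_rot']=q/np.linalg.norm(q)
    return s
E
python3 - <<'E'
from rd import *
s=avg();print(s['time'],s['ee_pos'],s['ft_force'],s['width'],tool_delta(s,[.5787,-.0337,.0985]))
E
```

```text
8.25 [ 0.57880609 -0.03454177  0.30154701] [-0.05705078 -0.01571479 -1.88129231] 0.045713252638690235 (array([ 0.1 , -0.05,  3.9 ]), array([ 0.5792, -0.0346,  0.1375]), np.float64(8.32))
```

Request:
move_arm(
  steps=[
    {"dx": 0.1, "dy": 0, "dz": 1.5, "spin": 0},
    {"dx": 0, "dy": 0, "dz": 1.5, "spin": 0},
    {"dx": 0, "dy": 0, "dz": 0.6, "spin": 0},
    {"dx": 0, "dy": 0, "dz": 0.2, "spin": 0},
    {"dx": 0, "dy": 0, "dz": 0, "spin": 0},
    {"dx": 0, "dy": 0, "dz": 0, "spin": 0},
  ],
)

```text
time: 8.85
ee_pos: [0.578, -0.0339, 0.2612]
eef_rot: [0.654, 0.756, -0.0, -0.0]
ft_force: [-0.2, 0.2, -2.4]
width: 0.0458
grip_force: 15.0
```

Request:
move_arm(
  steps=[
    {"dx": 0, "dy": 0, "dz": 0.1, "spin": 0},
    {"dx": 0, "dy": 0, "dz": 0, "spin": 0},
  ],
)

```text
time: 9.05
ee_pos: [0.5781, -0.0338, 0.2611]
eef_rot: [0.654, 0.756, -0.0, -0.0]
ft_force: [-3.5, -0.1, 6.9]
width: 0.0453
grip_force: 15.0
```

It touched down, with the force at +7 N. I'll release it and back off, keeping the ledge in the wrist view.

Request:
move_arm(
  steps=[
    {"dx": 0, "dy": 0, "dz": -0.05, "spin": 0},
    {"dx": 0, "dy": 0, "dz": 0, "spin": 0},
    {"dx": 0, "dy": 0, "dz": 0, "spin": 0},
    {"dx": 0, "dy": 0, "dz": 0, "spin": 0},
    {"dx": 0, "dy": 0, "dz": 0, "spin": 0},
    {"dx": 0, "dy": 0, "dz": -1, "spin": 0},
    {"dx": 0, "dy": 0, "dz": -3, "spin": 0},
    {"dx": 0, "dy": 0, "dz": -4, "spin": 0},
    {"dx": 0, "dy": 0, "dz": -4, "spin": 0},
    {"dx": -1, "dy": -1, "dz": -4, "spin": 0},
    {"dx": -3, "dy": -2, "dz": -3, "spin": 0},
    {"dx": -3, "dy": -2, "dz": 0, "spin": 0},
  ],
  claw=7.5,
)

```text
time: 10.25
ee_pos: [0.5389, -0.1098, 0.4566]
eef_rot: [0.653, 0.757, 0.002, 0.003]
ft_force: [0.3, -0.6, -0.3]
width: 0.0752
grip_force: 0.0
```

Request:
move_arm(
  steps=[
    {"dx": -3, "dy": -1, "dz": 0, "spin": 0},
    {"dx": -2, "dy": 0, "dz": 0, "spin": 0},
    {"dx": 0, "dy": 0, "dz": 0, "spin": 0},
    {"dx": 0, "dy": 0, "dz": 0, "spin": 0},
  ],
)

```text
time: 10.65
ee_pos: [0.5366, -0.1606, 0.4513]
eef_rot: [0.654, 0.757, 0.0, -0.0]
ft_force: [-0.2, -0.7, -0.2]
width: 0.0751
grip_force: 0.0
```

Run:
```python
from rd import *
c=imaging.camera('wrist');np.savez('w3.npz',**c);t=imaging.camera('top');np.savez('t3.npz',**t);s=telemetry.read_state();print(s['time'],s['ee_pos'])
T=cv2.resize(t['img'][140:220,315:440,::-1],(640,410),interpolation=cv2.INTER_CUBIC)
W=c['img'][0:270,290:450,::-1];cv2.imwrite('pics/w3.png',np.hstack([cv2.resize(W,(300,506)),]))
for cc,b,sc in ((c,(290,30,460,260),(14,26)),(t,(315,140,440,220),(7,12))):
    k=4;g=cv2.cvtColor(cc['img'],cv2.COLOR_RGB2GRAY)[b[1]:b[3],b[0]:b[2]];g=cv2.resize(g,None,fx=k,fy=k,interpolation=cv2.INTER_CUBIC)
    q=cv2.HoughCircles(cv2.GaussianBlur(g,(7,7),0),cv2.HOUGH_GRADIENT_ALT,1,40,param1=150,param2=.7,minRadius=sc[0]*k-8,maxRadius=sc[1]*k)
    if q is None: print('none');continue
    for x,y,r in q[0]:
        u=((x+.5)/k-.5+b[0],(y+.5)/k-.5+b[1]);print(np.round(u,1),r/k,ray(cc,u,.117)[0].round(4))
```

```text
10.75 [ 0.53661672 -0.15964287  0.45129474]
[380.9 124.1] 23.809793 [ 0.5862 -0.0929  0.117 ]
[379.6 186.1] 22.765978 [ 0.5968 -0.1536  0.117 ]
[385.4  54.9] 20.453588 [ 0.5783 -0.0312  0.117 ]
[379.6 186.1] 17.47891 [ 0.5968 -0.1536  0.117 ]
[385.4  54.9] 24.817856 [ 0.5783 -0.0312  0.117 ]
[380.9 124.1] 20.04479 [ 0.5862 -0.0929  0.117 ]
[342.9 176.4] 7.086127 [ 0.5746 -0.0328  0.117 ]
[342.9 176.4] 10.107073 [ 0.5746 -0.0328  0.117 ]
[366.9 172.1] 6.9972434 [ 0.5867 -0.0941  0.117 ]
[366.9 172.1] 8.910007 [ 0.5867 -0.0941  0.117 ]
[390.6 169.4] 6.936671 [ 0.595 -0.155  0.117]
```

View pics/w3.png

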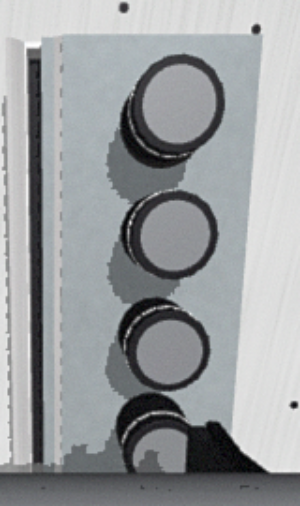

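In the wrist view the row is straight and evenly spaced: the placed canister at (385,55) is within 1 mm of the line through its neighbours. Next I'll go to the holder.

Request:
move_arm(
  steps=[
    {"dx": 2, "dy": 0, "dz": 0, "spin": 0},
    {"dx": 4, "dy": 0.3, "dz": 0, "spin": 0},
    {"dx": 4, "dy": 0.3, "dz": 0, "spin": 0},
    {"dx": 4, "dy": 0.3, "dz": 0, "spin": 0},
    {"dx": 4, "dy": 0.3, "dz": 0, "spin": 0},
    {"dx": 4, "dy": 0.3, "dz": 0, "spin": 0},
    {"dx": 4, "dy": 0.3, "dz": 0, "spin": 0},
    {"dx": 4, "dy": 0.3, "dz": 0, "spin": 0},
    {"dx": 4, "dy": 0.3, "dz": 0, "spin": 0},
    {"dx": 4, "dy": 0.3, "dz": 0, "spin": 0},
    {"dx": 4, "dy": 0.3, "dz": 0, "spin": 0},
    {"dx": 4, "dy": 0.2, "dz": 0, "spin": 0},
  ],
  claw=5,
)

```text
time: 11.95
ee_pos: [0.4995, 0.3017, 0.4515]
eef_rot: [0.653, 0.757, 0.0, -0.0]
ft_force: [0.9, -0.8, 0.5]
width: 0.05
grip_force: 0.0
```

Request:
move_arm(
  steps=[
    {"dx": 4, "dy": 0, "dz": 0, "spin": 0},
    {"dx": 3, "dy": 0, "dz": 0, "spin": 0},
    {"dx": 1.6, "dy": 0, "dz": 0, "spin": 0},
    {"dx": 0, "dy": 0, "dz": 0, "spin": -0.127},
    {"dx": 0, "dy": 0, "dz": 0, "spin": -0.127},
    {"dx": 0, "dy": 0, "dz": 0, "spin": 0},
    {"dx": 0, "dy": 0, "dz": 0, "spin": 0},
  ],
)

```text
time: 12.65
ee_pos: [0.4878, 0.3844, 0.4514]
eef_rot: [0.554, 0.833, 0.0, -0.0]
ft_force: [-0.7, 0.4, -0.2]
width: 0.0498
grip_force: 0.0
```

Run:
```python
from rd import *
c=imaging.camera('wrist');np.savez('w4.npz',**c);s=telemetry.read_state();print(s['time'],s['ee_pos'],tool_delta(s,[.5014,.395,.08]))
p=proj(c,[[.5014,.395,.09]])[0];print(p);x,y=p.astype(int)
x0,y0=max(x-110,0),max(y-85,0);print(x0,y0);cv2.imwrite('pics/w4.png',cv2.resize(c['img'][y0:y0+150,x0:x0+200,::-1],(800,600),interpolation=cv2.INTER_CUBIC))
```

```text
12.7 [0.48809562 0.38416825 0.45138938] (array([ 0.48,  1.64, 20.74]), array([0.4881, 0.3842, 0.2874]), np.float64(22.72))
[335.32864768 174.76706861]
225 89
```

View pics/w4.png

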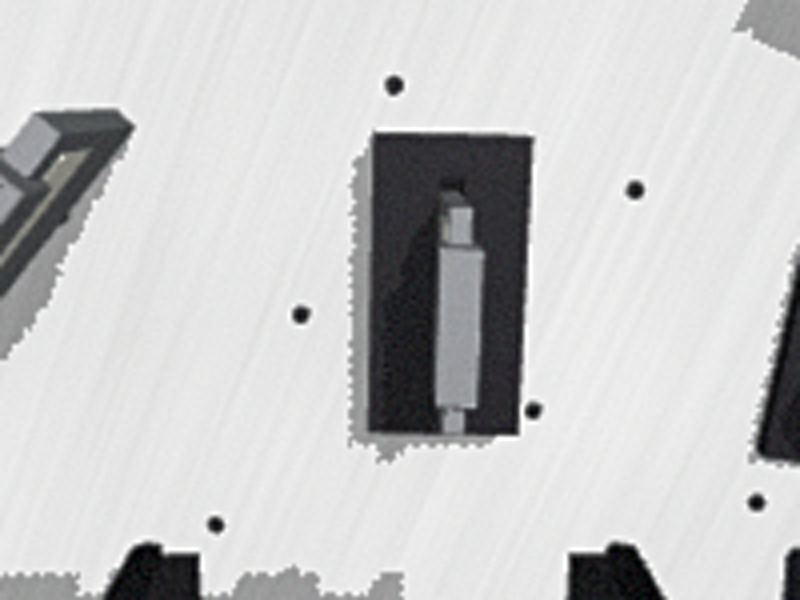

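In the crop the rib's top runs from (440,247) to (478,408), and the stand's corners run from (372,133) to (519,435).

Run:
```python
from rd import *
c=dict(np.load('w4.npz'));f=lambda L:[((x+.5)/4-.5+225,(y+.5)/4-.5+89) for x,y in L]
for L,z in (([(440,247),(485,247),(478,408),(434,405)],.09),([(372,133),(532,136),(519,435),(368,432)],.028)):
    P=ray(c,f(L),z)[:,:2];a=(P[0]+P[1])/2-(P[2]+P[3])/2
    print('c',P.mean(0),'len',np.linalg.norm(a),'w',np.linalg.norm(P[1]-P[0]),'yaw',np.degrees(np.arctan2(-a[0],a[1])))
s=avg(3);print(s['ee_pos'],tool_delta(s,[*P.mean(0),.08]))
# strip in w3
c=dict(np.load('w3.npz'));g=cv2.cvtColor(c['img'],cv2.COLOR_RGB2GRAY);L=[]
for y in range(40,220,10):
    d=np.where(g[y,295:325]<70)[0]; L.append((295+d.mean(),y))
W=ray(c,L,.03)[:,:2];vx,vy,x0,y0=cv2.fitLine(W.astype('f4'),2,0,.01,.01).ravel();n=np.array([vy,-vx]);n*=np.sign(n[0]);print('strip n',n@[x0,y0],np.degrees(np.arctan2(n[1],n[0])),x0,y0)
c=dict(np.load('w2.npz'));n8=np.array([.98947,.14474]);print('w2',n8@[.5072,-.0551])
```

```text
c [0.50370838 0.40094288] len 0.04415037228746056 w 0.012104674721336228 yaw 21.30263218573902
c [0.5028978  0.40254389] len 0.09611492734346817 w 0.049732438513905804 yaw 21.85153585194809
[0.48847885 0.38383724 0.45140052] (array([ 1.17,  2.04, 20.74]), array([0.4885, 0.3838, 0.2874]), np.float64(22.75))
strip n 0.4938052 8.279429 0.5149812 -0.1097814
w2 0.49388400999999993
```

Request:
move_arm(
  steps=[
    {"dx": 0.8, "dy": 2, "dz": 0, "spin": 0.017},
    {"dx": 0, "dy": 0, "dz": 2, "spin": 0},
    {"dx": 0, "dy": 0, "dz": 4, "spin": 0},
    {"dx": 0, "dy": 0, "dz": 4, "spin": 0},
    {"dx": 0, "dy": 0, "dz": 4, "spin": 0},
    {"dx": 0, "dy": 0, "dz": 4, "spin": 0},
    {"dx": 0, "dy": 0, "dz": 2.2, "spin": 0},
    {"dx": 0, "dy": 0, "dz": 0.4, "spin": 0},
    {"dx": 0, "dy": 0, "dz": 0, "spin": 0},
    {"dx": 0, "dy": 0, "dz": 0, "spin": 0},
  ],
)

```text
time: 13.85
ee_pos: [0.5045, 0.3993, 0.247]
eef_rot: [0.56, 0.828, 0.001, 0.0]
ft_force: [-0.5, 0.6, 0.4]
width: 0.0505
grip_force: 0.0
```

Request:
move_arm(
  steps=[
    {"dx": 0, "dy": 0, "dz": 0, "spin": 0},
    {"dx": 0, "dy": 0, "dz": 0, "spin": 0},
    {"dx": 0, "dy": 0, "dz": 0, "spin": 0},
    {"dx": 0, "dy": 0, "dz": 0, "spin": 0},
    {"dx": 0, "dy": 0, "dz": 0, "spin": 0},
    {"dx": 0, "dy": 0, "dz": 0, "spin": 0},
    {"dx": 0, "dy": 0, "dz": 0, "spin": 0},
    {"dx": 0, "dy": 0, "dz": 0, "spin": 0},
    {"dx": 0, "dy": 0, "dz": 0, "spin": 0},
  ],
  claw=0.8,
  squeeze=25,
)

```text
time: 14.75
ee_pos: [0.5042, 0.3988, 0.2452]
eef_rot: [0.56, 0.829, -0.0, 0.0]
ft_force: [-0.1, 0.8, 1.0]
width: 0.0119
grip_force: 25.0
```

Run:
```python
from rd import *
s=avg(3);print(s['time'],s['ee_pos'],s['ft_force'],s['width'],s['grip_force'],tool_delta(s,[.5,.4,.08]))
c=imaging.camera('scene');np.savez('s5.npz',**c)
```

```text
14.9 [0.50418171 0.3987293  0.24521458] [ 0.40228869 -0.40461482  0.41609357] 0.011703448976814015 25.00003593508154 (array([ 0.28, -0.34,  0.12]), array([0.5042, 0.3987, 0.0812]), np.float64(21.89))
```

The rib is gripped: width is 11.8 mm and there is no side load. I'll lift it, turn it to the ledge's yaw and carry it over.

Request:
move_arm(
  steps=[
    {"dx": 0, "dy": 0, "dz": -1, "spin": 0},
    {"dx": 0, "dy": 0, "dz": -2, "spin": 0},
    {"dx": 0, "dy": 0, "dz": -3, "spin": 0},
    {"dx": 0, "dy": 0, "dz": -4, "spin": 0},
    {"dx": 0, "dy": 0, "dz": -4, "spin": 0},
    {"dx": 0, "dy": 0, "dz": -3, "spin": 0.08},
    {"dx": 0, "dy": 0, "dz": 0, "spin": 0.08},
    {"dx": 0, "dy": 0, "dz": 0, "spin": 0.077},
    {"dx": -2, "dy": 0, "dz": 0, "spin": 0},
    {"dx": -3.5, "dy": -0.5, "dz": 0, "spin": 0},
    {"dx": -3.5, "dy": -0.5, "dz": 0, "spin": 0},
    {"dx": -3.5, "dy": -0.5, "dz": 0, "spin": 0},
  ],
)

```text
time: 16.15
ee_pos: [0.507, 0.2718, 0.4157]
eef_rot: [0.654, 0.757, 0.0, 0.0]
ft_force: [0.6, -0.2, 0.3]
width: 0.012
grip_force: 25.0
```

Request:
move_arm(
  steps=[
    {"dx": -3.5, "dy": -0.5, "dz": 0, "spin": 0},
    {"dx": -3.5, "dy": -0.5, "dz": 0, "spin": 0},
    {"dx": -3.5, "dy": -0.5, "dz": 0, "spin": 0},
    {"dx": -3.5, "dy": -0.5, "dz": 0, "spin": 0},
    {"dx": -3.5, "dy": -0.5, "dz": 0, "spin": 0},
    {"dx": -3.5, "dy": -0.5, "dz": 0, "spin": 0},
    {"dx": -3.5, "dy": -0.5, "dz": 0, "spin": 0},
    {"dx": -3.5, "dy": -0.8, "dz": 0, "spin": 0},
    {"dx": -2.3, "dy": -0.5, "dz": 0, "spin": 0},
    {"dx": -1, "dy": 0, "dz": 0, "spin": 0},
    {"dx": 0, "dy": 0, "dz": 0, "spin": 0},
    {"dx": 0, "dy": 0, "dz": 0, "spin": 0},
  ],
)

```text
time: 17.35
ee_pos: [0.5052, -0.0421, 0.4155]
eef_rot: [0.653, 0.757, 0.0, -0.0]
ft_force: [-0.1, 0.1, -1.1]
width: 0.0118
grip_force: 25.0
```

Run:
```python
from rd import *
s=avg(4);d=np.array([.5051,-.0445])-s['ee_pos'][:2];a=np.radians(8.3)
print(s['time'],s['ee_pos'],s['ft_force'],s['width'],tool_delta(s,[.5,.4,.08])[2],'dx',d@[-np.sin(a),np.cos(a)]*100,'dy',d@[np.cos(a),np.sin(a)]*100,s['joint_positions'])
c=imaging.camera('wrist');np.savez('w6.npz',**c);cv2.imwrite('pics/w6.png',cv2.resize(c['img'][150:330,200:440,::-1],(800,600)))
```

```text
17.55 [ 0.5052092  -0.04207014  0.41538402] [-0.33604926  0.40285845 -0.7663    ] 0.011649395258449012 8.45 dx -0.23886501965667875 dy -0.045881886792560986 [ 0.81482832  0.14680021 -0.88510108  1.71442222  0.11652848  1.33520907
  0.05486037]
```

View pics/w6.png

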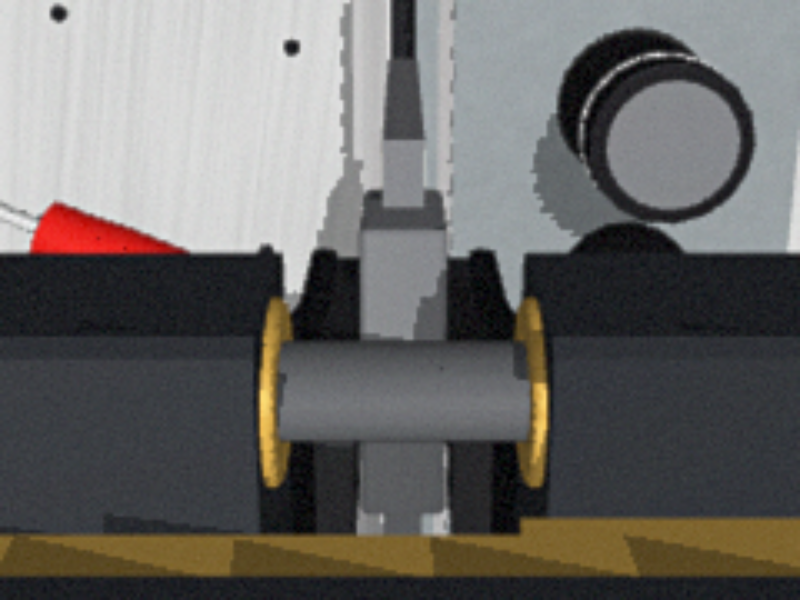

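The wrist view shows the holder lined up over the strip: the plate's edge is at crop column 405 and the strip at 403. The canister's top is at crop (675,145). I'll compare their positions along the ledge.

Run:
```python
from h import *
c=dict(np.load('w6.npz'));a=np.radians(8.3);n=np.array([np.cos(a),np.sin(a)]);l=np.array([-n[1],n[0]])
f=lambda x,y:((x+.5)/3.333-.5+200,(y+.5)/3.333-.5+150)
for nm,uv,z in (('rib far',f(404,230),.260),('rib near',f(403,514),.260),('plate top far',f(404,140),.240),('plate bottom far',f(404,62),.180),('can',f(675,144),.117),('strip',f(403,25),.03)):
    P=ray(c,uv,z)[0,:2];print(nm,'n',(P@n*1e3).round(1),'l',(P@l*1e3).round(1))
print('tcp l',np.array([.5052,-.0421])@l*1e3)
```

```text
rib far n 494.0 l -91.1
rib near n 494.0 l -135.0
plate top far n 494.1 l -83.5
plate bottom far n 494.2 l -81.7
can n 568.2 l -114.9
strip n 494.1 l -94.3
tcp l -114.58778846549528
```

Request:
move_arm(
  steps=[
    {"dx": -0.2, "dy": 0, "dz": 1, "spin": 0},
    {"dx": 0, "dy": 0, "dz": 3, "spin": 0},
    {"dx": 0, "dy": 0, "dz": 3, "spin": 0},
    {"dx": 0, "dy": 0, "dz": 3, "spin": 0},
    {"dx": 0, "dy": 0, "dz": 1.5, "spin": 0},
    {"dx": 0, "dy": 0, "dz": 0.5, "spin": 0},
    {"dx": 0, "dy": 0, "dz": 0, "spin": 0},
  ],
)

```text
time: 18.3
ee_pos: [0.5055, -0.0457, 0.2953]
eef_rot: [0.654, 0.757, 0.0, -0.0]
ft_force: [0.6, 0.0, -0.4]
width: 0.0116
grip_force: 25.0
```

Request:
move_arm(
  steps=[
    {"dx": 0, "dy": 0, "dz": 0.5, "spin": 0},
    {"dx": 0, "dy": 0, "dz": 0.5, "spin": 0},
    {"dx": 0, "dy": 0, "dz": 0.5, "spin": 0},
    {"dx": 0, "dy": 0, "dz": 0, "spin": 0},
  ],
)

```text
time: 18.7
ee_pos: [0.5052, -0.0459, 0.2798]
eef_rot: [0.654, 0.756, -0.0, -0.0]
ft_force: [0.1, -0.2, -1.9]
width: 0.0119
grip_force: 25.0
```

Request:
move_arm(
  steps=[
    {"dx": 0, "dy": 0, "dz": 0.5, "spin": 0},
    {"dx": 0, "dy": 0, "dz": 0.4, "spin": 0},
    {"dx": 0, "dy": 0, "dz": 0, "spin": 0},
    {"dx": 0, "dy": 0, "dz": 0, "spin": 0},
  ],
)

```text
time: 19.1
ee_pos: [0.5054, -0.0457, 0.2712]
eef_rot: [0.654, 0.757, -0.0, -0.0]
ft_force: [0.6, 0.3, -0.5]
width: 0.0116
grip_force: 25.0
```

Holder's lower edge is inside the slot with no side load. y reads 1.6 mm past what I expected, so I'll recheck the centring before pushing.

Run:
```python
from rd import *
s=avg(5);print(s['time'],s['ee_pos'],s['ft_force'])
c=imaging.camera('wrist');np.savez('w7.npz',**c)
cv2.imwrite('pics/w7.png',cv2.resize(c['img'][90:330,220:460,::-1],(600,600)))
a=np.radians(8.3);n=np.array([np.cos(a),np.sin(a)]);l=np.array([-n[1],n[0]]);print('tcp n,l',s['ee_pos'][:2]@n*1e3,s['ee_pos'][:2]@l*1e3)
```

```text
19.35 [ 0.50548734 -0.04573361  0.27138637] [-0.20323592 -0.06252841 -0.76289074]
tcp n,l 493.59082790213216 -118.22481417904052
```

View pics/w7.png

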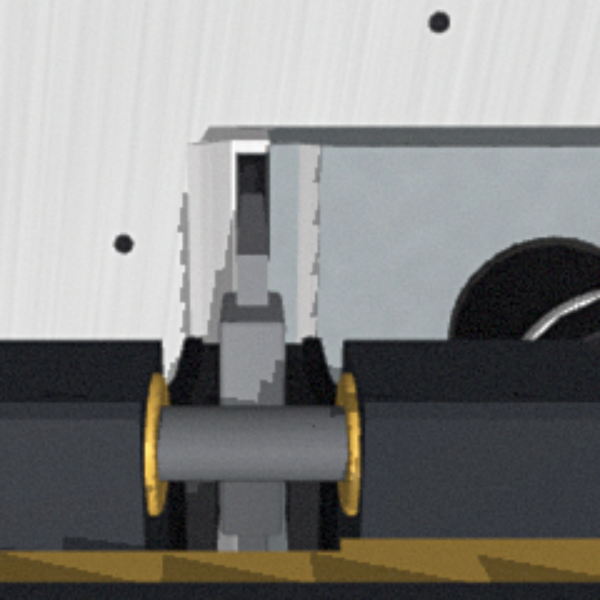

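Run:
```python
from h import *
c=dict(np.load('w7.npz'));a=np.radians(8.3);n=np.array([np.cos(a),np.sin(a)]);l=np.array([-n[1],n[0]])
f=lambda x,y:((x+.5)/2.5-.5+220,(y+.5)/2.5-.5+90)
for nm,uv,z in (('rib far',f(252,320),.116),('rib near',f(251,537),.116),('plate top far',f(252,254),.096),('can base far +23',f(573,238),.062),('ledge end',f(400,145),.06),('strip end top',f(252,154),.03)):
    P=ray(c,uv,z)[0,:2];print(nm,'n',(P@n*1e3).round(1),'l',(P@l*1e3).round(1))
```

```text
rib far n 493.7 l -94.1
rib near n 493.6 l -138.8
plate top far n 493.8 l -86.7
can base far +23 n 572.8 l -91.1
ledge end n 529.5 l -68.5
strip end top n 493.8 l -74.2
```

The holder's centre is about 2 mm off the canister's towards −y. I'll shift it and then press in small steps, watching the force.

Request:
move_arm(
  steps=[
    {"dx": 0.2, "dy": 0, "dz": 0, "spin": 0},
    {"dx": 0, "dy": 0, "dz": 0.4, "spin": 0},
    {"dx": 0, "dy": 0, "dz": 0.3, "spin": 0},
    {"dx": 0, "dy": 0, "dz": 0, "spin": 0},
    {"dx": 0, "dy": 0, "dz": 0, "spin": 0},
  ],
  squeeze=40,
)

```text
time: 19.9
ee_pos: [0.5052, -0.0437, 0.2644]
eef_rot: [0.654, 0.757, 0.0, 0.0]
ft_force: [-1.1, 1.4, 3.6]
width: 0.012
grip_force: 40.0
```

Request:
move_arm(
  steps=[
    {"dx": 0, "dy": 0, "dz": 0.2, "spin": 0},
    {"dx": 0, "dy": 0, "dz": 0.2, "spin": 0},
    {"dx": 0, "dy": 0, "dz": 0.1, "spin": 0},
    {"dx": 0, "dy": 0, "dz": 0, "spin": 0},
    {"dx": 0, "dy": 0, "dz": 0, "spin": 0},
  ],
)

```text
time: 20.4
ee_pos: [0.5053, -0.0436, 0.2594]
eef_rot: [0.654, 0.757, 0.0, 0.0]
ft_force: [-1.5, 1.5, 6.2]
width: 0.0117
grip_force: 40.0
```

Request:
move_arm(
  steps=[
    {"dx": 0, "dy": 0, "dz": 0.1, "spin": 0},
    {"dx": 0, "dy": 0, "dz": 0.1, "spin": 0},
    {"dx": 0, "dy": 0, "dz": 0, "spin": 0},
    {"dx": 0, "dy": 0, "dz": 0, "spin": 0},
  ],
)

```text
time: 20.8
ee_pos: [0.5053, -0.0436, 0.2575]
eef_rot: [0.654, 0.757, 0.0, 0.0]
ft_force: [-1.7, 1.0, 7.2]
width: 0.0118
grip_force: 40.0
```

The forces follow the spring's range, about 3 N at first contact and 7 N at 8 mm. I'll go on in 0.5 mm steps to the stop.

Request:
move_arm(
  steps=[
    {"dx": 0, "dy": 0, "dz": 0.1, "spin": 0},
    {"dx": 0, "dy": 0, "dz": 0.05, "spin": 0},
    {"dx": 0, "dy": 0, "dz": 0, "spin": 0},
    {"dx": 0, "dy": 0, "dz": 0, "spin": 0},
  ],
)

```text
time: 21.2
ee_pos: [0.5053, -0.0436, 0.2561]
eef_rot: [0.654, 0.757, 0.0, 0.0]
ft_force: [-1.5, 1.7, 7.5]
width: 0.0119
grip_force: 40.0
```

Request:
move_arm(
  steps=[
    {"dx": 0, "dy": 0, "dz": 0.05, "spin": 0},
    {"dx": 0, "dy": 0, "dz": 0, "spin": 0},
    {"dx": 0, "dy": 0, "dz": 0, "spin": 0},
  ],
)

```text
time: 21.5
ee_pos: [0.5053, -0.0436, 0.2556]
eef_rot: [0.654, 0.757, 0.0, 0.0]
ft_force: [-2.7, 1.7, 8.0]
width: 0.0117
grip_force: 40.0
```

Request:
move_arm(
  steps=[
    {"dx": 0, "dy": 0, "dz": 0.05, "spin": 0},
    {"dx": 0, "dy": 0, "dz": 0, "spin": 0},
    {"dx": 0, "dy": 0, "dz": 0, "spin": 0},
  ],
)

```text
time: 21.8
ee_pos: [0.5053, -0.0436, 0.2551]
eef_rot: [0.654, 0.757, 0.0, 0.0]
ft_force: [-1.4, 2.1, 8.5]
width: 0.0118
grip_force: 40.0
```

Request:
move_arm(
  steps=[
    {"dx": 0, "dy": 0, "dz": 0.05, "spin": 0},
    {"dx": 0, "dy": 0, "dz": 0, "spin": 0},
    {"dx": 0, "dy": 0, "dz": 0, "spin": 0},
  ],
)

```text
time: 22.1
ee_pos: [0.5054, -0.0435, 0.2549]
eef_rot: [0.654, 0.757, 0.0, 0.0]
ft_force: [-2.7, 1.2, 11.4]
width: 0.0119
grip_force: 40.0
```

The stop is reached: the force jumped by 3 N while z moved only 0.2 mm, at the expected height. I'll add one small step for margin and then check.

Request:
move_arm(
  steps=[
    {"dx": 0, "dy": 0, "dz": 0.03, "spin": 0},
    {"dx": 0, "dy": 0, "dz": 0, "spin": 0},
    {"dx": 0, "dy": 0, "dz": 0, "spin": 0},
    {"dx": 0, "dy": 0, "dz": 0, "spin": 0},
  ],
)

```text
time: 22.5
ee_pos: [0.5055, -0.0435, 0.2549]
eef_rot: [0.654, 0.757, 0.0, 0.001]
ft_force: [-3.3, 0.9, 14.5]
width: 0.0115
grip_force: 40.0
```

Run:
```python
from rd import *
s=avg(3);print(s['time'],s['ee_pos'],s['ft_force'],s['width'],s['grip_force'])
c=imaging.camera('scene');cv2.imwrite('pics/s8.png',cv2.resize(c['img'][120:260,190:400,::-1],(800,533),interpolation=cv2.INTER_CUBIC))
```

```text
22.65 [ 0.50552331 -0.04349978  0.25485999] [-3.67657393  0.86528111 14.279218  ] 0.011692495746462582 40.00331531278789
```

View pics/s8.png

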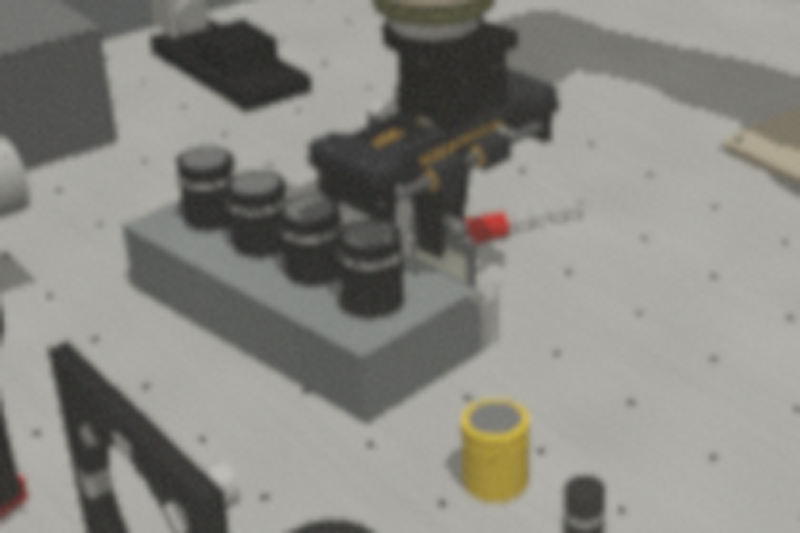

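The scene view shows four canisters in a neat row (crop (205,185) to (370,265)), and the holder held in the channel in front of the end one. It is pressed home at 14 N. I'll hand in.

```bash
python3 -c "
from bench import job
print(job.close_job())"
```

```text
the job is handed in; nothing more can be done
None
```

The stray canister stands on the bare pad, in line with the row to about 1 mm, and the label holder is centred in front of it to about 1 mm, held pressed on the strip's stop with about 14 N; the job is handed in.

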